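# Set the length stop of the bread slicing guide

### The job

With the clamp lever still up, slide the steel stop tube along its cradle into the bore of the metal block until the black ring on the tube is level with the face of the block where the tube goes in, neither short nor past it. Then swing the clamp lever fully down onto the tube so that it stays down, with the ring still level with the face. Leave the loaf, the roll and the flour dredger where they are.

Things in the scene. Friction and masses are not known exactly. Their poses are not given: they have to be found in the camera images.
- guide: Fixed bread slicing guide: wooden board 190 (x) by 600 (y, -210 to +390) by 22; origin on the counter below the bore's mouth, z up. Along y: open V cradle (y -195 to -10, x within 25, top at most z 56), aluminium block with the bore (y 0 to 45, 80 wide, z 22 to 102), clamp with a saddle like the cradle, 1 lower (y 50 to 86), loaf bay with a fence 82 high at x +82.
- bore_mouth (a point): Centre of the bore's mouth, in the face of the block that looks to the guide's -y, 62 mm above the counter. Axes as the guide's: the tube goes in towards +y. The bore is 33 mm in diameter, chamfered, straight through the 45 mm block.
- tube: Loose steel stop tube, 30 mm diameter, 240 long, closed flat ends, 0.25 to 0.5 kg, lying in the cradle in line with the bore, front end 15 to 50 short of the block. Origin mid-tube on its axis (62 above the counter); own y along it towards the bore. It slides at a few newtons, halts when not pushed; no stop in the bore. Its rear end can be pushed with closed fingertips above the cradle.
- ring_mark (a point): Centre (on the tube's axis) of the black ring, 6 mm wide, round the tube, 90 mm behind its front end.
- rear_end (a point): Centre of the flat rear end face of the tube, 150 mm behind the ring; the face looks away from the bore.
- clamp (a joint): Angle of the clamp lever (rad): 0 is level with its rubber pad resting on the tube (within 0.03), positive is raised; range -0.06 to 1.2. It starts raised by 0.55 to 0.95 and a stiff hinge (0.2 N m) holds it wherever it is left.
- clamp_hinge (a point): Hinge of the clamp lever, on a post at guide x +42, y +68 (just past the block), 91 mm above the counter; the hinge axis is the guide's y. The lever crosses over the tube's path: when down it reaches from here 133 mm towards the guide's -x.
- clamp_handle (a point): Middle of the upper face of the lever's black handle (50 long, 22 wide, 18 thick), 110 mm from the hinge along the lever and 9 mm above its centre line. It moves on an arc about the hinge; press it down from above. At angle 0 it is at guide x -68, y +68, 100 mm above the counter.
- loaf: Bystander: brown loaf 105 by 190 by 85 high lying in the loaf bay, about 0.7 kg, origin under its middle. It lies 50 mm or more past where the tube's front end has to stop.
- dredger: Bystander: steel flour dredger, upright can 60 mm in diameter, 110 high, origin under its middle; it stands on the counter beyond the guide (guide +x).
- roll: Bystander: bread roll 75 by 95 by 50 high on the counter beyond the guide, origin under its middle.
Mind the look-alikes: they are no part of the job. Leave any orange look-alike of the tube alone.

How it is judged:
On the way, in this order (a step that is already met when the one before it is completed fails the run):
1. the tube is in the bore with its ring level with the block's face, the lever still up (x of ring_mark in the frame of bore_mouth between -0.004 and 0.004 m and y of ring_mark in the frame of bore_mouth between -0.004 and 0.004 m and z of ring_mark in the frame of bore_mouth between -0.004 and 0.004 m and angle between the y axis of tube and the y axis of bore_mouth, either way round below 0.05 rad and value of joint clamp above 0.3 rad and linear speed of tube below 0.01 m/s), for 0.2 s.
2. the clamp lever is down on the tube (value of joint clamp below 0.05 rad), for 0.2 s.
At the end, for the whole second after the job is handed in: The middle of the black ring is within 4 mm of the plane of the bore's mouth and of its axis, the tube in line with the bore within 0.05 rad and at rest, and the clamp lever is down (below 0.05 rad) (x of ring_mark in the frame of bore_mouth between -0.004 and 0.004 m and y of ring_mark in the frame of bore_mouth between -0.004 and 0.004 m and z of ring_mark in the frame of bore_mouth between -0.004 and 0.004 m and angle between the y axis of tube and the y axis of bore_mouth, either way round below 0.05 rad and value of joint clamp below 0.05 rad and linear speed of tube below 0.01 m/s); the robot touches nothing.
It fails at once if the loaf is pushed away or knocked over (distance of loaf from where it was at the start of the episode above 0.015 m or angle between loaf's own z axis and vertical above 0.4 rad).
It fails at once if the dredger is pushed away or knocked over (distance of dredger from where it was at the start of the episode above 0.03 m or angle between dredger's own z axis and vertical above 0.4 rad).
It fails at once if the roll is pushed away or knocked over (distance of roll from where it was at the start of the episode above 0.03 m or angle between roll's own z axis and vertical above 0.4 rad).
It also fails if it takes over 58 s, if anything falls off the work surface, if the arm or the gripper's body presses on something with over 40 N, if the wrist force passes 120 N, or if a joint passes its speed limit or range.

### The arm

A 6-joint arm with a two-finger parallel gripper is mounted at the origin on the work surface. World frame = base frame: x ahead of the robot, y to its left, z up, the work surface at z = 0. Lengths are in m, angles in rad, forces in N, time in s.
With the tool pointing down it reaches from about 0.35 to 0.975 m from the base axis. Payload 4.9 kg.
Tool frame: the origin (TCP) lies midway between the tips of the shut fingers; the grasp point (between the pads) lies 19 mm behind it; z points along the fingers, y is the line along which they close (so a half turn about z gives the same grasp; the last joint's range is limited). The gripper opens to 85 mm and grips with 20 to 120 N. Pads are 22 mm wide; open, the fingers measure 114 mm over their backs; the gripper's body (76 mm by 85 mm) begins 54 mm behind the grasp point. The pads swing forward as they close: fully open they stand 13 mm farther back than shut.
Start: joints at [-1.338, 0.053, 1.613, -0, 1.476, -0.119], TCP at [0.215, -0.587, 0.231] pointing down, gripper open.
Joint ranges: [-3.01, 3.01], [-1.01, 2.22], [0.06, 2.58], [-1.02, 4.17], [0.09, 2.62], [-3.14, 3.14]. Speed limits (rad/s): [2.57, 2.57, 3.14, 3.14, 3.14, 3.14].

### API

Orientations are given as a rotation vector (axis times angle).
In Python, from station import ctrl gives the robot as it stands. The module is installed in compiled form; this text tells all that it offers.
- The arm moves only by the shell command python3 -m handwheel 'ROWS' [OPENING] [FORCE]. ROWS is JSON, a list of rows, each a list of 2 entries, a list of its own where there are three numbers: the shift along the tool's x, y, z in cm, then the turn, a rotation vector about the tool's x, y, z in rad. In form: [[[tx, ty, tz], [ax, ay, az]], ...]. A call has 1 to 5 rows; each row is the pose to reach, as a shift and turn from the pose commanded when the call began, along the tool's axes at that moment; what a row does not reach only later rows make up. A row lasts 1/8 s, in which the tool goes at most 62.5 mm and 10.7 degrees, less where a joint would pass 70% of its speed; a pose out of reach is approached as far as the arm can. A call with a gripper value outside its range is refused whole. OPENING is the gripper's target within -1 to 1 (shut at 1, half-way at 0, fully open at -1), set as the call begins (- or left out, the last holds). The fingers move at their own pace and stop on an object; FORCE is the grip in N (left out, the last holds). Time passes only in rows, so rows that repeat a pose let the fingers close. It gives the time, the measured TCP pose, the force, the opening and the grip force at its end, in the units of the state.
- ctrl.get_obs(): the state, without advancing time (a new reading comes with each control period).
- ctrl.get_image(name): name is "scene" or "top" or "wrist"; returns the picture (480x640x3 uint8, blue, green, red); there is no depth.
- ctrl.calibration(name): a dict with "fx", "fy", "cx", "cy" (pixels), "k1" (the pictures are not rectified: a ray, as slopes to the right and down, at radius r is drawn at 1 + k1 r^2 times it, then the intrinsics apply), "R" (3x3) and "t" (3): a world point X has camera coordinates R X + t. Camera axes: x right, y down, z forward; pixel columns grow to the right and rows downward; lengths in m; the calibration is good to about 2 mm. A picture is of the moment at which its call begins: read the wrist's pose just before it. calibration takes no time and is no camera call; for the wrist camera it gives the pose at the moment of the call.
- ctrl.finish_job(): hands the job in; it is judged then, once.
Trained networks look in the newest picture that a camera, given by its name, has taken for a name from the list of things; names that differ only in an ending like _2 or _b are one class to them, and where a whole thing is asked for, a point or a joint stands for the part that bears it (a point fixed in the world has none). Each returns a list of dicts, best first, with "score" (0 to 1); they miss things now and then, are a little off and sometimes report something else, mostly with a low value. They report only what shows in the picture. A call takes as long as a camera call. They do not tell look-alikes from the thing itself.
- ctrl.look_for(camera, query): "position" ([column, row] in pixels, amid what is visible of it).
- ctrl.landmark_of(camera, query): "position" ([column, row] in pixels: a listed point, or the origin of a listed thing).
The state is a dict: "t": time; "q": joint angles; "dq": joint speeds; "effort": joint torques, N m; "tool_pos": TCP position; "tool_rot": TCP orientation; "contact_force": force on the tool from outside, world axes, zero at the start; "wrist_torque": the same for the moment, N m; "opening": finger opening in m; "grip_force": force on a finger pad.
Only numpy, scipy, OpenCV 4.12 (cv2) and the standard library are available. Lean on these libraries where they do the work, as an engineer would, in place of code of your own. Each camera call takes 0.05 s, during which the arm holds its last target. There are 200 camera calls.

## Working session

There is one attempt and no reset: what is moved stays moved. The work goes in short steps, Python scripts to look and compute and a shell command to move; the robot and the scene stay as the last step left them, time stands still between calls to the robot, and variables do not carry over. Pictures are saved under pics/ and viewed, at most 10 in all, crops included, and the job is handed in when it is done.

```bash
mkdir -p pics; cat > h.py <<'E'
import numpy as np, cv2
from station import ctrl
from scipy.spatial.transform import Rotation as Ro
def ray(c,p):
    k=ctrl.calibration(c); K=np.array([[k['fx'],0,k['cx']],[0,k['fy'],k['cy']],[0,0,1.]])
    d=np.array([(p[0]-k['cx'])/k['fx'],(p[1]-k['cy'])/k['fy']]); u=d.copy()
    for _ in range(30): u=d/(1+k['k1']*(u@u))
    R=np.array(k['R']); t=np.array(k['t'])
    return -R.T@t, R.T@np.r_[u,1]
def atz(c,p,z):
    o,d=ray(c,p); return o+d*(z-o[2])/d[2]
def proj(c,X):
    k=ctrl.calibration(c); x=np.array(k['R'])@X+np.array(k['t']); u=x[:2]/x[2]; u=u*(1+k['k1']*(u@u))
    return np.array([u[0]*k['fx']+k['cx'],u[1]*k['fy']+k['cy']])
def tri(c1,p1,c2,p2):
    o1,d1=ray(c1,p1);o2,d2=ray(c2,p2)
    s=np.linalg.lstsq(np.c_[d1,-d2],o2-o1,rcond=None)[0]
    a=o1+d1*s[0];b=o2+d2*s[1]; return (a+b)/2,np.linalg.norm(a-b)
E
cat > a.py <<'E'
from h import *
np.set_printoptions(precision=4,suppress=True)
for c in ["scene","top"]:
    cv2.imwrite(f"pics/{c}0.png",ctrl.get_image(c))
    for q,z in [("bore_mouth",.062),("ring_mark",.062),("rear_end",.062),("tube",.062),("clamp_hinge",.091),("clamp_handle",.16),("guide",0),("loaf",0),("dredger",0),("roll",0)]:
        for r in ctrl.landmark_of(c,q)[:3]:
            print(c,q,round(r['score'],2),np.round(r['position'],1),atz(c,r['position'],z))
E
python3 a.py
```

```text
scene bore_mouth 0.57 [310.4 256.5] [0.5486 0.0804 0.062 ]
scene ring_mark 0.96 [227.3 200.8] [ 0.3822 -0.1794  0.062 ]
scene ring_mark 0.74 [165.7 311.1] [ 0.7744 -0.128   0.062 ]
scene ring_mark 0.6 [261.8 245.7] [ 0.5385 -0.03    0.062 ]
scene rear_end 0.98 [202.8 233.6] [ 0.5291 -0.1736  0.062 ]
scene rear_end 0.95 [177.7 364.8] [ 0.8809 -0.0467  0.062 ]
scene rear_end 0.71 [183.5 219. ] [ 0.4854 -0.2453  0.062 ]
scene tube 0.78 [221.2 204.4] [ 0.402  -0.1868  0.062 ]
scene tube 0.72 [251.7 239. ] [ 0.5207 -0.0601  0.062 ]
scene tube 0.56 [169.1 326.9] [ 0.8085 -0.1021  0.062 ]
scene clamp_hinge 0.57 [338.2 265.8] [0.6004 0.1505 0.091 ]
scene clamp_handle 0.68 [203.8 232.3] [ 0.6528 -0.0955  0.16  ]
scene clamp_handle 0.68 [418.2 370.5] [0.8772 0.3213 0.16  ]
scene clamp_handle 0.65 [350.1 211.9] [0.5129 0.1528 0.16  ]
scene guide 0.88 [308.3 276.8] [0.5407 0.0727 0.    ]
scene loaf 0.56 [424.7 300.2] [0.5527 0.3227 0.    ]
scene dredger 0.93 [418.5 369. ] [ 0.7355  0.328  -0.    ]
scene dredger 0.44 [309.8 256.9] [0.4714 0.0565 0.    ]
scene roll 0.61 [322.4 344.4] [0.7213 0.151
[... 423 characters left out ...]
d 0.92 [397.4 101.3] [ 0.8401 -0.0693  0.062 ]
top rear_end 0.91 [501.1 299.2] [ 0.4205 -0.2755  0.062 ]
top rear_end 0.68 [372.5 239.4] [ 0.5355 -0.0181  0.062 ]
top tube 0.79 [469.8 348.1] [ 0.3231 -0.2104  0.062 ]
top tube 0.75 [426.4 144.7] [ 0.743  -0.1307  0.062 ]
top tube 0.69 [389.3 244.9] [ 0.525  -0.0525  0.062 ]
top clamp_hinge 0.97 [295.7 203.8] [0.5994 0.1404 0.091 ]
top clamp_handle 0.8 [289.8 239.3] [0.5129 0.1452 0.16  ]
top guide 0.83 [322.8 240.4] [0.5425 0.084  0.    ]
top guide 0.49 [295.6 205.2] [0.6195 0.1456 0.    ]
top loaf 0.86 [209.5 215.7] [0.5911 0.3329 0.    ]
top dredger 0.67 [214.4 150.3] [0.7415 0.3318 0.    ]
top roll 0.55 [292.  161.1] [0.7207 0.1572 0.    ]
```

View pics/top0.png

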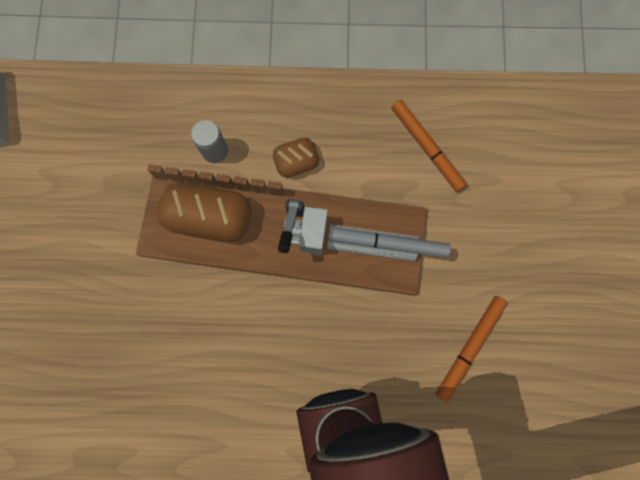

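View pics/scene0.png

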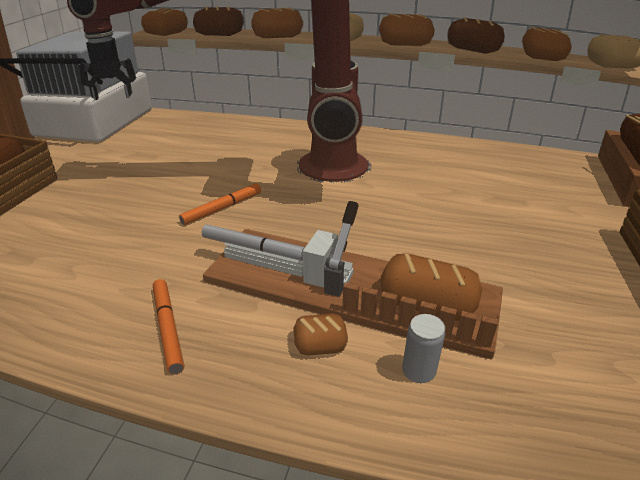

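The top view shows the steel tube in the cradle, running from (330,235) to its rear end at (450,250), with the ring at (375,239). The block is near (314,230) and the lever handle, raised, near (287,240). There are three tube candidates:
- The steel one lying in the cradle, in line with the bore, is the one meant.
- The orange ones at (428,145) and (472,347) in the top view are look-alikes lying on the counter.

Next I work out the tool and camera geometry for the approach.

```bash
cat > b.py <<'E'
from h import *
np.set_printoptions(precision=4,suppress=True)
T=tri
print("mouth",T("scene",[310.4,256.5],"top",[324.1,231.1]))
print("ring",T("scene",[261.8,245.7],"top",[373.9,238.3]))
print("rear",T("scene",[202.8,233.6],"top",[448.5,249.9]))
print("hinge",T("scene",[338.2,265.8],"top",[295.7,203.8]))
print("handle",T("scene",[350.1,211.9],"top",[289.8,239.3]))
o=ctrl.get_obs(); R=Ro.from_rotvec(o['tool_rot']).as_matrix(); print(o['t'],o['tool_pos']);print(R)
k=ctrl.calibration("wrist"); Rc=np.array(k['R']); print("cam in tool",R.T@(-Rc.T@np.array(k['t'])-o['tool_pos'])); print(R.T@Rc.T, k['fx'])
im=cv2.imread("pics/top0.png"); cv2.imwrite("pics/crop_top.png",cv2.resize(im[190:290,270:470],None,fx=4,fy=4,interpolation=cv2.INTER_CUBIC))
E
python3 b.py
```

```text
mouth (array([0.5502, 0.0812, 0.0633]), np.float64(0.0007027926247295832))
ring (array([ 0.5391, -0.0251,  0.0629]), np.float64(0.008748599093687012))
rear (array([ 0.5199, -0.1768,  0.0549]), np.float64(0.0045015759661167))
hinge (array([0.5989, 0.1453, 0.089 ]), np.float64(0.009656002991667929))
handle (array([0.5123, 0.1489, 0.1591]), np.float64(0.007440772081690243))
1.1 [ 0.2153 -0.5867  0.2313]
[[ 0.9387  0.3446 -0.    ]
 [ 0.3446 -0.9387  0.    ]
 [-0.     -0.     -1.    ]]
cam in tool [ 0.0698  0.0001 -0.1438]
[[ 0.0005 -0.9624 -0.2715]
 [ 1.      0.0005 -0.0001]
 [ 0.0002 -0.2715  0.9624]] 336.26256915207927
```

View pics/crop_top.png

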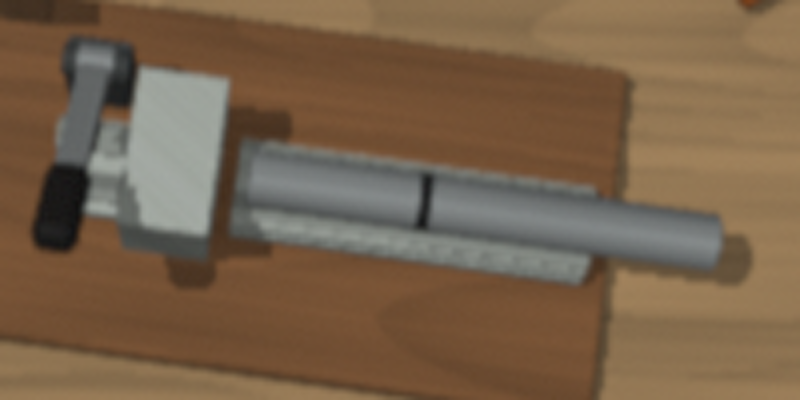

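The crop confirms the steel tube in the V cradle, with the ring at crop (425,200) and the rear end at (720,240). The lever is up and is not touching the tube. I now move to a look pose with the camera above the mouth.

```bash
python3 -m handwheel '[[[4.5,-4,0],[0,0,0]],[[9,-8,0],[0,0,0]],[[13.5,-12,0],[0,0,0]],[[18,-16,0],[0,0,0]],[[22.5,-20,0],[0,0,0]]]' 1 && python3 -m handwheel '[[[4.5,-4,0.4],[0,0,0]],[[9,-8,0.8],[0,0,0]],[[13.5,-12,1.2],[0,0,0]],[[18,-16,1.6],[0,0,0]],[[22.5,-20,2],[0,0,0]]]' && python3 -m handwheel '[[[3,-2.5,0],[0,0,-0.18]],[[6.3,-4.9,0],[0,0,-0.36]],[[6.3,-4.9,0],[0,0,-0.54]],[[6.3,-4.9,0],[0,0,-0.72]],[[6.3,-4.9,0],[0,0,-0.9]]]' && python3 -m handwheel '[[[0,0,0],[0,0,-0.1]],[[0,0,0],[0,0,-0.2]],[[0,0,0],[0,0,-0.2]],[[0,0,0],[0,0,-0.2]]]'
cat > c.py <<'E'
import sys
from h import *
np.set_printoptions(precision=4,suppress=True)
o=ctrl.get_obs(); R=Ro.from_rotvec(o['tool_rot']).as_matrix(); print(o['t'],o['tool_pos'],"x hdg",np.degrees(np.arctan2(R[1,0],R[0,0])),o['opening'],o['contact_force'])
cv2.imwrite(f"pics/{sys.argv[1]}.png",ctrl.get_image("wrist"))
for q,z in [("bore_mouth",.062),("ring_mark",.062),("rear_end",.062),("clamp_hinge",.091),("clamp_handle",.159),("guide",0)]:
    for r in ctrl.landmark_of("wrist",q)[:2]:
        print(q,round(r['score'],2),np.round(r['position'],1),atz("wrist",r['position'],z))
E
python3 c.py w1
```

```text
t: 1.72
tool_pos: [0.3583, -0.3197, 0.2315]
tool_rot: [3.093, 0.549, 0.001]
contact_force: [0.7, 0.6, -0.3]
opening: 0.0003
grip_force: 0.0
t: 2.35
tool_pos: [0.5007, -0.0542, 0.2116]
tool_rot: [3.092, 0.55, 0.002]
contact_force: [-0.1, 0.1, 0.1]
opening: -0.0002
grip_force: 0.0
t: 2.98
tool_pos: [0.5423, 0.0118, 0.2113]
tool_rot: [-2.54, -1.849, 0.0]
contact_force: [-0.4, -0.7, -0.1]
opening: -0.0001
grip_force: 0.0
t: 3.48
tool_pos: [0.5422, 0.0116, 0.2114]
tool_rot: [2.351, 2.084, 0.0]
contact_force: [-0.5, 0.9, -0.4]
opening: 0.0002
grip_force: 0.0
3.475 [0.5422 0.0116 0.2114] x hdg 83.10045461737518 0.00017458619912671318 [-0.5073  0.9433 -0.4098]
bore_mouth 0.93 [316.  141.6] [0.5472 0.0806 0.062 ]
bore_mouth 0.74 [316.8 289.7] [ 0.5313 -0.0541  0.062 ]
ring_mark 0.68 [319.5 393.6] [ 0.5193 -0.1742  0.062 ]
ring_mark 0.64 [316.6 262.5] [ 0.5345 -0.0268  0.062 ]
rear_end 0.63 [607.9 251.8] [ 0.8145 -0.0506  0.062 ]
rear_end 0.6 [318.9 394.7] [ 0.5186 -0.1755  0.062 ]
clamp_hinge 0.72 [371.9  46.5] [0.5955 0.142  0.091 ]
clamp_handle 0.81 [230.    5.5] [0.5124 0.1552 0.159 ]
guide 0.77 [316.2 141.7] [0.5465 0.0806 0.    ]
```

View pics/w1.png

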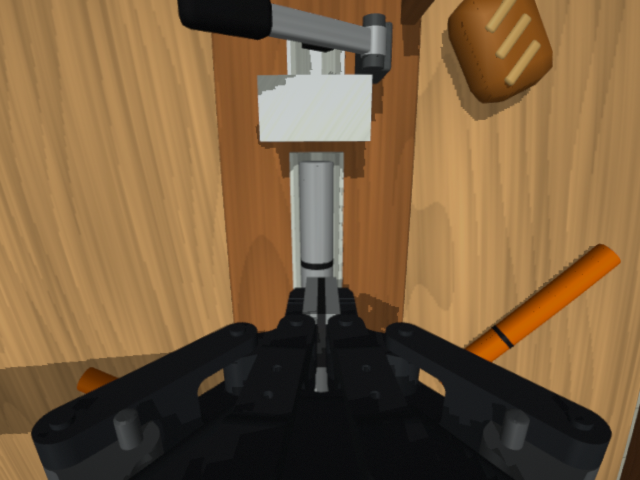

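The wrist view shows the block's front face edge at row 141 (columns 258–371), the tube's front end at row 162 and the ring at about (317,265). The lever is up at top left. I measure the ring-to-face gap precisely.

```bash
python3 - <<'E'
from h import *
np.set_printoptions(precision=4,suppress=True)
im=cv2.imread("pics/w1.png"); g=cv2.cvtColor(im,cv2.COLOR_BGR2GRAY).astype(float)
print(g[255:275,312:322].mean(1).round()); print(g[136:168,312:322].mean(1).round())
for n,p,z in [("ring a",(317,262),.077),("ring b",(317,269),.077),("front",(317,162),.077),("face",(317,141),.102),("faceL",(259,142),.102),("faceR",(371,140.5),.102)]:
    print(n,atz("wrist",p,z))
for z in (.077,.062): # tube sides
    for p in [(301,180),(333,180),(300.5,250),(333.5,250)]: print(z,p,atz("wrist",p,z))
for r in (180,215,250): print(r,g[r,286:350].astype(int))
E
```

```text
[150. 150. 150. 150. 150. 150. 150. 145. 105.  48.  25.  23.  23.  25.
  55. 121. 147. 149. 149. 149.]
[201. 201. 201. 200. 186. 110.  64.  57.  58.  58.  58.  58.  58.  58.
  59.  70.  97. 121. 124. 124. 123. 124. 124. 122. 105.  81. 108. 140.
 151. 147. 145. 149.]
ring a [ 0.5357 -0.0209  0.077 ]
ring b [ 0.5349 -0.0275  0.077 ]
front [0.5462 0.0646 0.077 ]
face [0.5485 0.0809 0.102 ]
faceL [0.5064 0.0853 0.102 ]
faceR [0.5876 0.0767 0.102 ]
0.077 (301, 180) [0.5314 0.0517 0.077 ]
0.077 (333, 180) [0.5575 0.0486 0.077 ]
0.077 (300.5, 250) [ 0.5228 -0.0082  0.077 ]
0.077 (333.5, 250) [ 0.5513 -0.0116  0.077 ]
0.062 (301, 180) [0.5303 0.0501 0.062 ]
0.062 (333, 180) [0.5578 0.0468 0.062 ]
0.062 (300.5, 250) [ 0.5213 -0.013   0.062 ]
0.062 (333.5, 250) [ 0.5513 -0.0166  0.062 ]
180 [102 102 103 118 162 191 192 178 162 159 159 152 128 103 101 110 117 117
 125 135 140 143 146 148 151 153 155 153 150 148 148 149 150 150 150 151
 149 143 138 132 125 122 117 112 105  99  90 114 138 139 137 136 139 162
 184 191 189 150 107 102 105 104 103 101]
215 [ 97  97  95  95 116 162 186 188 175 161 159 158 148 119 100 108 115 123
 129 135 139 143 145 148 150 154 155 154 152 149 149 150 149 150 148 149
 148 143 137 130 125 121 116 110 103  95  89 128 147 141 138 137 139 165
 184 186 160 121 106 106 107 105 102 100]
250 [102 103 104 102 101 118 163 187 187 173 162 160 159 148 116 101 111 118
 125 132 138 142 143 146 150 153 155 155 152 150 149 149 149 148 146 147
 146 140 134 129 124 120 113 107  99  91  84 125 144 139 137 137 137 161
 174 173 135  91  96 102 103 101 100 100]
```

```bash
python3 -m handwheel '[[[-5.5,0,0],[0,0,0]],[[-11,-0.1,0],[0,0,0]],[[-16.5,-0.2,0],[0,0,0]],[[-22.3,-0.3,0],[0,0,0]],[[-22.3,-0.3,0],[0,0,0]]]' 1 && python3 -m handwheel '[[[0,0,4],[0,0,0]],[[0,0,8],[0,0,0]],[[0,0,12],[0,0,0]],[[0,0,15],[0,0,0]],[[0,0,15],[0,0,0]]]' && python3 c.py w2
```

```text
t: 4.45
tool_pos: [0.5121, -0.2128, 0.2114]
tool_rot: [2.355, 2.079, -0.001]
contact_force: [-1.0, 0.6, -0.2]
opening: 0.0004
grip_force: 0.0
t: 5.08
tool_pos: [0.5108, -0.2073, 0.0583]
tool_rot: [-2.344, -2.082, 0.003]
contact_force: [-0.3, -0.1, 0.4]
opening: 0.0003
grip_force: 0.0
5.075 [ 0.5108 -0.2073  0.0583] x hdg 83.23203487152391 0.00029973163984200915 [-0.2929 -0.0778  0.3898]
rear_end 0.87 [210.4 394. ] [ 0.4501 -0.2614  0.062 ]
rear_end 0.75 [324.6 224.9] [ 0.5206 -0.1771  0.062 ]
```

View pics/w2.png

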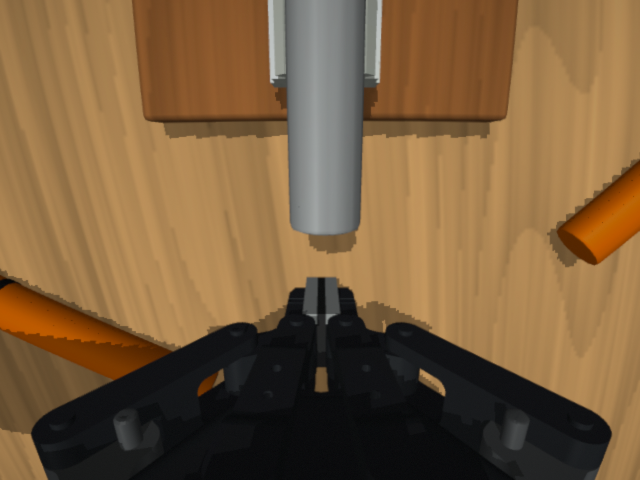

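The wrist view shows the rear end at (325,225), the shut fingertips at (321,285) and the cradle end at row 85. The tool is lined up to within about 1–2 mm. I push most of the way, then look again.

```bash
python3 -m handwheel '[[[0.3,0.15,-0.35],[0,0,0]],[[1,0.15,-0.35],[0,0,0]],[[1.6,0.15,-0.35],[0,0,0]],[[2.2,0.15,-0.35],[0,0,0]],[[2.8,0.15,-0.35],[0,0,0]]]' && python3 -m handwheel '[[[0.8,0,0],[0,0,0]],[[1.6,0,0],[0,0,0]],[[2.4,0,0],[0,0,0]],[[3.2,0,0],[0,0,0]],[[4,0,0],[0,0,0]]]' && python3 -m handwheel '[[[0.8,0,0],[0,0,0]],[[1.6,0,0],[0,0,0]],[[2.4,0,0],[0,0,0]],[[3.2,0,0],[0,0,0]],[[3.2,0,0],[0,0,0]]]' && python3 c.py w3
```

```text
t: 6.05
tool_pos: [0.5175, -0.1819, 0.0647]
tool_rot: [2.349, 2.086, -0.002]
contact_force: [-0.4, -2.3, -1.0]
opening: -0.0002
grip_force: 1.3
t: 6.68
tool_pos: [0.5223, -0.1416, 0.0648]
tool_rot: [-2.349, -2.085, 0.0]
contact_force: [-0.5, -3.2, -1.1]
opening: -0.0002
grip_force: 1.3
t: 7.3
tool_pos: [0.5264, -0.1093, 0.0648]
tool_rot: [-2.349, -2.085, -0.002]
contact_force: [0.0, 0.1, -0.2]
opening: 0.0002
grip_force: 0.0
7.3 [ 0.5264 -0.1093  0.0648] x hdg 83.20681891938186 0.00017310804676055544 [ 0.0461  0.0829 -0.1651]
ring_mark 0.87 [ 35.2 416.2] [ 0.353  -0.1707  0.062 ]
rear_end 0.89 [315.6 270. ] [ 0.526  -0.0987  0.062 ]
```

```bash
python3 -m handwheel '[[[0.6,0,0],[0,0,0]],[[1.2,0,0],[0,0,0]],[[1.7,0,0],[0,0,0]],[[2,0,0],[0,0,0]],[[2,0,0],[0,0,0]]]' && python3 -m handwheel '[[[-1,0,0],[0,0,0]],[[-1,0,-5],[0,0,0]],[[-1,0,-10],[0,0,0]],[[4,0,-14.5],[0,0,0]],[[9.2,0,-14.5],[0,0,0]]]' && python3 -m handwheel '[[[1,0,0],[0,0,0]],[[1,0,0],[0,0,0]],[[1,0,0],[0,0,0]]]' && python3 c.py w4
```

```text
t: 8.28
tool_pos: [0.5286, -0.09, 0.0649]
tool_rot: [-2.349, -2.086, -0.001]
contact_force: [-0.5, -0.6, 0.8]
opening: 0.0001
grip_force: 0.5
t: 8.9
tool_pos: [0.5419, 0.0007, 0.215]
tool_rot: [2.348, 2.078, 0.01]
contact_force: [1.3, 0.2, -0.1]
opening: -0.0001
grip_force: 0.0
t: 9.28
tool_pos: [0.5402, 0.0097, 0.2089]
tool_rot: [-2.35, -2.083, 0.002]
contact_force: [-0.3, 0.1, -0.7]
opening: 0.0002
grip_force: 0.0
9.275 [0.5402 0.0097 0.2089] x hdg 83.10876522084098 0.00017240512104800096 [-0.2779  0.1397 -0.6525]
bore_mouth 0.98 [316.3 136.4] [0.546  0.0828 0.062 ]
bore_mouth 0.18 [318.1 153.1] [0.5458 0.0691 0.062 ]
ring_mark 0.97 [504.  334.7] [ 0.7101 -0.1278  0.062 ]
ring_mark 0.62 [318.  151.9] [0.546  0.0702 0.062 ]
rear_end 0.66 [613.  252.6] [ 0.8162 -0.0532  0.062 ]
guide 0.82 [318.4 140. ] [0.5473 0.0807 0.    ]
guide 0.22 [317.6 185.7] [0.5408 0.0347 0.    ]
```

View pics/w4.png

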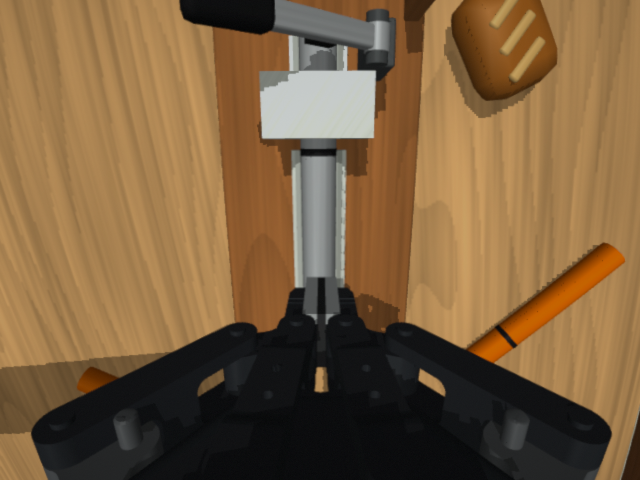

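```bash
python3 - <<'E'
from h import *
g=cv2.cvtColor(cv2.imread("pics/w4.png"),cv2.COLOR_BGR2GRAY).astype(int)
print(list(enumerate(g[130:180,312:320].mean(1).astype(int),130)))
for r in range(130,180,2): print(r,atz("wrist",(316,r),.077).round(4))
for r in range(130,150,2): print(r,atz("wrist",(316,r),.102).round(4))
E
```

```text
[(130, np.int64(202)), (131, np.int64(202)), (132, np.int64(202)), (133, np.int64(201)), (134, np.int64(201)), (135, np.int64(201)), (136, np.int64(201)), (137, np.int64(190)), (138, np.int64(127)), (139, np.int64(101)), (140, np.int64(98)), (141, np.int64(99)), (142, np.int64(99)), (143, np.int64(99)), (144, np.int64(99)), (145, np.int64(99)), (146, np.int64(99)), (147, np.int64(98)), (148, np.int64(84)), (149, np.int64(32)), (150, np.int64(14)), (151, np.int64(15)), (152, np.int64(17)), (153, np.int64(22)), (154, np.int64(26)), (155, np.int64(49)), (156, np.int64(105)), (157, np.int64(150)), (158, np.int64(154)), (159, np.int64(154)), (160, np.int64(155)), (161, np.int64(155)), (162, np.int64(155)), (163, np.int64(155)), (164, np.int64(155)), (165, np.int64(154)), (166, np.int64(154)), (167, np.int64(155)), (168, np.int64(154)), (169, np.int64(155)), (170, np.int64(155)), (171, np.int64(155)), (172, np.int64(155)), (173, np.int64(155)), (174, np.int64(155)), (175, np.int64(155)), (176, np.int64(154)), (177, np.int64(155)), (178, np.int64(154)), (179, np.int64(154))]
130 [0.5469 0.0
[... 226 characters left out ...]
]
148 [0.5452 0.0744 0.077 ]
150 [0.545  0.0728 0.077 ]
152 [0.5448 0.0713 0.077 ]
154 [0.5446 0.0697 0.077 ]
156 [0.5444 0.0682 0.077 ]
158 [0.5442 0.0666 0.077 ]
160 [0.544 0.065 0.077]
162 [0.5438 0.0635 0.077 ]
164 [0.5436 0.0619 0.077 ]
166 [0.5434 0.0603 0.077 ]
168 [0.5432 0.0587 0.077 ]
170 [0.543  0.0571 0.077 ]
172 [0.5428 0.0555 0.077 ]
174 [0.5426 0.0539 0.077 ]
176 [0.5424 0.0523 0.077 ]
178 [0.5422 0.0507 0.077 ]
130 [0.5471 0.0873 0.102 ]
132 [0.5469 0.0859 0.102 ]
134 [0.5468 0.0846 0.102 ]
136 [0.5466 0.0832 0.102 ]
138 [0.5464 0.0818 0.102 ]
140 [0.5463 0.0804 0.102 ]
142 [0.5461 0.079  0.102 ]
144 [0.5459 0.0776 0.102 ]
146 [0.5457 0.0762 0.102 ]
148 [0.5456 0.0748 0.102 ]
```

The ring is at row 152 and the face at row 138, so about 10.7 mm remain. The lever is still up at top left. I go back behind the tube.

```bash
python3 -m handwheel '[[[-5.5,0,0],[0,0,0]],[[-11,0,0],[0,0,0]],[[-11,0,5],[0,0,0]],[[-11,0,10],[0,0,0]],[[-11,0,14.3],[0,0,0]]]' && python3 -m handwheel '[[[0,0,0],[0,0,0]],[[0,0,0],[0,0,0]],[[0,0,0],[0,0,0]]]'
```

```text
t: 10.25
tool_pos: [0.527, -0.0987, 0.0651]
tool_rot: [-2.35, -2.084, 0.0]
contact_force: [-0.3, 0.3, 0.2]
opening: -0.0001
grip_force: 0.0
t: 10.62
tool_pos: [0.5296, -0.0991, 0.0698]
tool_rot: [2.346, 2.083, 0.004]
contact_force: [0.3, -0.0, -0.1]
opening: -0.0002
grip_force: 0.0
```

```bash
python3 -m handwheel '[[[0.4,0,0.2],[0,0,0]],[[0.8,0,0.2],[0,0,0]],[[1.2,0,0.2],[0,0,0]],[[1.5,0,0.2],[0,0,0]],[[1.7,0,0.2],[0,0,0]]]' && python3 -m handwheel '[[[0,0,0],[0,0,0]],[[0,0,0],[0,0,0]]]'
```

```text
t: 11.25
tool_pos: [0.5299, -0.0822, 0.0654]
tool_rot: [2.348, 2.085, -0.001]
contact_force: [-1.2, -6.6, 3.5]
opening: -0.0005
grip_force: 2.8
t: 11.5
tool_pos: [0.5299, -0.082, 0.0653]
tool_rot: [2.349, 2.085, 0.0]
contact_force: [-0.9, -5.5, 4.2]
opening: -0.0
grip_force: 2.5
```

```bash
python3 -m handwheel '[[[0.15,0,0],[0,0,0]],[[0.25,0,0],[0,0,0]],[[0.25,0,0],[0,0,0]]]' && python3 -m handwheel '[[[-1,0,0],[0,0,0]],[[-1,0,-5],[0,0,0]],[[-1,0,-10],[0,0,0]],[[4,0,-14.4],[0,0,0]],[[8.9,0,-14.4],[0,0,0]]]' && python3 -m handwheel '[[[0,0,0],[0,0,0]],[[0,0,0],[0,0,0]],[[0,0,0],[0,0,0]]]' && python3 c.py w5;  python3 - <<'E'
from h import *
g=cv2.cvtColor(cv2.imread("pics/w5.png"),cv2.COLOR_BGR2GRAY).astype(int)
print(list(enumerate(g[130:150,312:320].mean(1).astype(int).tolist(),130)))
for r in (134,138,142,146): print(r,atz("wrist",(316,r),.077).round(4),atz("wrist",(316,r),.102).round(4))
cv2.imwrite("pics/w5c.png",cv2.resize(cv2.imread("pics/w5.png")[60:210,220:420],None,fx=4,fy=4))
E
```

```text
t: 11.88
tool_pos: [0.5302, -0.0797, 0.0653]
tool_rot: [2.349, 2.084, -0.0]
contact_force: [-0.2, -6.3, 3.6]
opening: 0.0001
grip_force: 2.9
t: 12.5
tool_pos: [0.5425, 0.01, 0.2131]
tool_rot: [2.349, 2.08, 0.01]
contact_force: [0.7, 0.2, -1.0]
opening: -0.0002
grip_force: 0.0
t: 12.88
tool_pos: [0.5399, 0.0084, 0.2077]
tool_rot: [-2.35, -2.083, 0.002]
contact_force: [0.7, -0.1, 0.3]
opening: 0.0003
grip_force: 0.0
12.875 [0.5399 0.0084 0.2077] x hdg 83.10026398596112 0.0002544336405952221 [ 0.6541 -0.1293  0.2543]
bore_mouth 0.62 [318.9 138.1] [0.5477 0.0799 0.062 ]
ring_mark 0.92 [504.6 334.3] [ 0.71   -0.1279  0.062 ]
ring_mark 0.87 [318.5 137.6] [0.5476 0.0805 0.062 ]
rear_end 0.87 [615.6 250.9] [ 0.8176 -0.0525  0.062 ]
clamp_hinge 0.86 [376.9  36.5] [0.5973 0.1446 0.091 ]
guide 0.85 [317.6 137.5] [0.5466 0.0819 0.    ]
guide 0.16 [318.2 134.6] [0.5476 0.0846 0.    ]
[(130, 202), (131, 201), (132, 201), (133, 201), (134, 201), (135, 190), (136, 104), (137, 32), (138, 14), (139, 16), (140, 30), (141, 66), (142, 96), (143, 99), (144, 99), (145, 99), (146, 99), (147, 99), (148, 99), (149, 98)]
134 [0.5463 0.0837 0.077 ] [0.5466 0.0832 0.102 ]
138 [0.5459 0.0807 0.077 ] [0.5463 0.0804 0.102 ]
142 [0.5456 0.0776 0.077 ] [0.5459 0.0776 0.102 ]
146 [0.5452 0.0746 0.077 ] [0.5456 0.0748 0.102 ]
```

View pics/w5c.png

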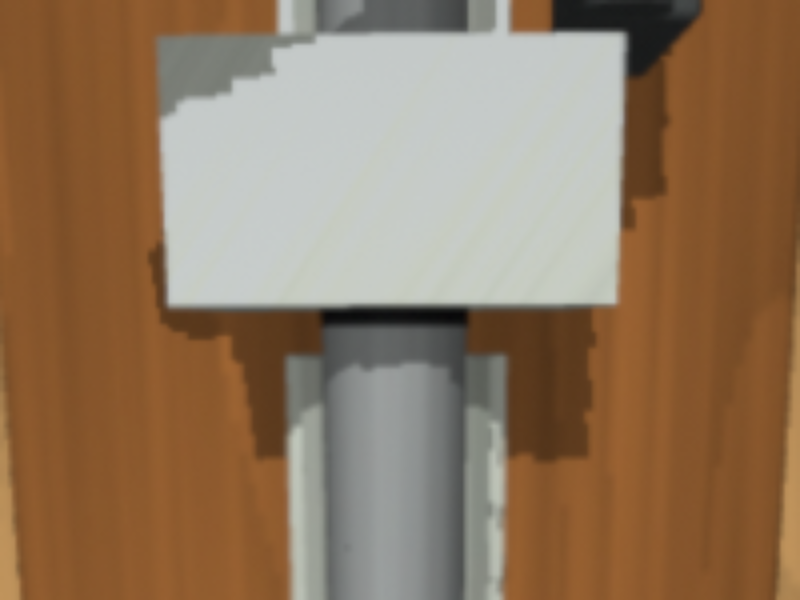

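The face edge is at row 136 and the ring's rear edge at row 141, which is 3.6 mm behind the face against an ideal 3.0. So the ring is level within about 1 mm. Now I move above the lever handle.

```bash
python3 -m handwheel '[[[4.5,-1.2,0],[0,0,0]],[[9,-2.4,0],[0,0,0]],[[14.1,-3.6,0],[0,0,0]],[[14.1,-3.6,0],[0,0,0]],[[14.1,-3.6,0],[0,0,0]]]' && python3 c.py w6
```

```text
t: 13.85
tool_pos: [0.5215, 0.1532, 0.2088]
tool_rot: [2.349, 2.086, -0.0]
contact_force: [0.2, 0.2, -0.5]
opening: -0.0001
grip_force: 0.0
13.85 [0.5215 0.1532 0.2088] x hdg 83.20504355591018 -0.0001372968052426672 [ 0.2247  0.2401 -0.5228]
rear_end 0.77 [609.1 356.6] [ 0.8104 -0.0302  0.062 ]
clamp_hinge 0.65 [413.4 234.6] [0.5966 0.14   0.091 ]
clamp_handle 0.98 [302.3 263.8] [0.5108 0.1508 0.159 ]
guide 0.76 [348.  268.5] [0.5445 0.0813 0.    ]
guide 0.23 [413.2 232.2] [0.6193 0.1148 0.    ]
```

View pics/w6.png

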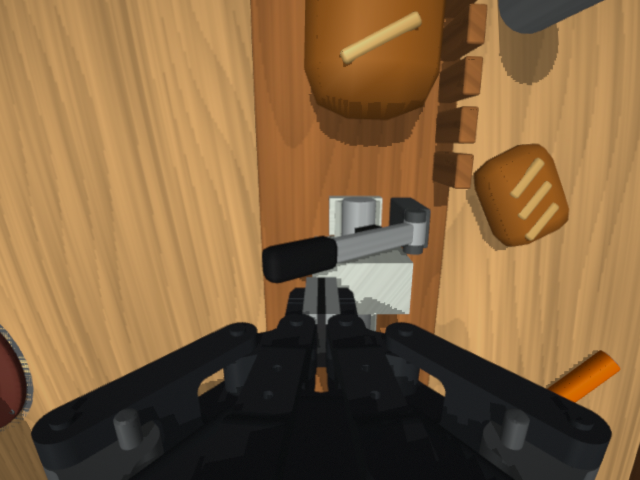

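The handle is at (302,263), just left of and below the fingertips as planned, and the loaf and the roll are clear. I press down along the arc.

```bash
python3 -m handwheel '[[[-0.2,0,2],[0,0,0]],[[-0.2,0,3.8],[0,0,0]],[[-0.2,-0.1,4.6],[0,0,0]],[[-0.2,-0.3,5.3],[0,0,0]],[[-0.2,-0.6,6],[0,0,0]]]' && python3 -m handwheel '[[[0,-0.4,0.8],[0,0,0]],[[0,-0.8,1.6],[0,0,0]],[[0,-1.1,2.4],[0,0,0]],[[0,-1.4,3.2],[0,0,0]],[[0,-1.6,3.8],[0,0,0]]]'; python3 -m handwheel '[[[0,0,0],[0,0,0]],[[0,0,0],[0,0,0]]]'
```

```text
t: 14.82
tool_pos: [0.5155, 0.1524, 0.149]
tool_rot: [2.349, 2.085, 0.001]
contact_force: [0.1, 0.7, 0.8]
opening: 0.0001
grip_force: 0.7
t: 15.45
tool_pos: [0.4992, 0.1541, 0.1102]
tool_rot: [2.349, 2.085, -0.0]
contact_force: [-0.5, -0.3, 1.6]
opening: 0.0001
grip_force: 0.6
t: 15.7
tool_pos: [0.4992, 0.1541, 0.1106]
tool_rot: [-2.349, -2.085, 0.001]
contact_force: [0.1, 0.5, 0.3]
opening: 0.0002
grip_force: 0.0
```

```bash
python3 -m handwheel '[[[0,-0.2,0.4],[0,0,0]],[[0,-0.3,0.8],[0,0,0]],[[0,-0.4,1.1],[0,0,0]],[[0,-0.4,1.1],[0,0,0]]]'; python3 -m handwheel '[[[0,0,0.2],[0,0,0]],[[0,0,0.2],[0,0,0]]]'
```

```text
t: 16.2
tool_pos: [0.4949, 0.1546, 0.0993]
tool_rot: [-2.349, -2.085, 0.002]
contact_force: [0.1, -0.1, 0.1]
opening: -0.0001
grip_force: 0.0
t: 16.45
tool_pos: [0.4951, 0.1547, 0.0978]
tool_rot: [-2.349, -2.085, 0.001]
contact_force: [-3.3, 0.0, 2.3]
opening: 0.0003
grip_force: 1.4
```

```bash
python3 -m handwheel '[[[0,0,0.15],[0,0,0]],[[0,0,0.15],[0,0,0]]]'; python3 -m handwheel '[[[0,0,0.15],[0,0,0]],[[0,0,0.15],[0,0,0]]]';python3 -m handwheel '[[[0,0,0.15],[0,0,0]],[[0,0,0.15],[0,0,0]]]'
```

```text
t: 16.7
tool_pos: [0.4951, 0.1547, 0.0973]
tool_rot: [-2.349, -2.085, 0.002]
contact_force: [-4.4, -0.7, 8.1]
opening: -0.0
grip_force: 4.2
t: 16.95
tool_pos: [0.4952, 0.1547, 0.0969]
tool_rot: [-2.349, -2.085, 0.002]
contact_force: [-8.3, -0.7, 14.5]
opening: -0.0003
grip_force: 7.2
t: 17.2
tool_pos: [0.4952, 0.1548, 0.0965]
tool_rot: [-2.348, -2.085, 0.003]
contact_force: [-12.9, -2.6, 19.9]
opening: 0.0002
grip_force: 10.3
```

Contact is now stiff (20 N at z 0.0965), so the pad is on the tube. I lift off and look from the earlier pose.

```bash
python3 -m handwheel '[[[0,0,-2],[0,0,0]],[[0,0,-6],[0,0,0]],[[0,0,-11],[0,0,0]],[[-5,3,-11],[0,0,0]],[[-10,5,-11],[0,0,0]]]'; python3 -m handwheel '[[[-4.6,1,0],[0,0,0]],[[-4.6,1,0],[0,0,0]],[[-4.6,1,0],[0,0,0]],[[-4.6,1,0],[0,0,0]]]'; python3 c.py w7;  python3 - <<'E'
from h import *
im=cv2.imread("pics/w7.png");g=cv2.cvtColor(im,cv2.COLOR_BGR2GRAY).astype(int)
print(list(enumerate(g[125:155,314:322].mean(1).astype(int).tolist(),125)))
for r in (130,134,138,142,146): print(r,atz("wrist",(318,r),.077).round(4),atz("wrist",(318,r),.102).round(4))
s=ctrl.get_image("scene"); cv2.imwrite("pics/s7.png",np.hstack([cv2.resize(im[0:200,150:450],(400,267)),cv2.resize(s[190:323,200:400],(400,267))]))
E
```

```text
t: 17.82
tool_pos: [0.5343, 0.0485, 0.2043]
tool_rot: [2.346, 2.086, 0.003]
contact_force: [1.3, 0.1, -0.8]
opening: -0.0
grip_force: 0.0
t: 18.32
tool_pos: [0.5375, 0.0036, 0.2031]
tool_rot: [-2.348, -2.087, -0.0]
contact_force: [-0.0, -0.7, -0.5]
opening: -0.0
grip_force: 0.0
18.325 [0.5375 0.0036 0.2031] x hdg 83.26928739026256 -9.181800859184898e-06 [-0.0121 -0.7242 -0.5417]
bore_mouth 0.79 [319.1 130.1] [0.546  0.0814 0.062 ]
ring_mark 0.8 [322.  130.2] [0.5484 0.0809 0.062 ]
ring_mark 0.77 [510.7 332.5] [ 0.7113 -0.1277  0.062 ]
clamp_hinge 0.69 [380.3  28.2] [0.5961 0.143  0.091 ]
clamp_handle 0.75 [218.3  25.5] [0.5017 0.1352 0.159 ]
guide 0.66 [319.6 130.4] [0.5466 0.0823 0.    ]
[(125, 202), (126, 202), (127, 197), (128, 146), (129, 78), (130, 28), (131, 15), (132, 15), (133, 28), (134, 72), (135, 97), (136, 99), (137, 99), (138, 99), (139, 99), (140, 99), (141, 99), (142, 99), (143, 100), (144, 110), (145, 136), (146, 152), (147, 155), (148, 155), (149, 155), (150, 155), (151, 155), (152, 155), (153, 155), (154, 155)]
130 [0.5454 0.0804 0.077 ] [0.5455 0.0796 0.102 ]
134 [0.545  0.0774 0.077 ] [0.5452 0.0769 0.102 ]
138 [0.5447 0.0745 0.077 ] [0.5449 0.0742 0.102 ]
142 [0.5443 0.0715 0.077 ] [0.5445 0.0715 0.102 ]
146 [0.544  0.0685 0.077 ] [0.5442 0.0688 0.102 ]
```

View pics/s7.png

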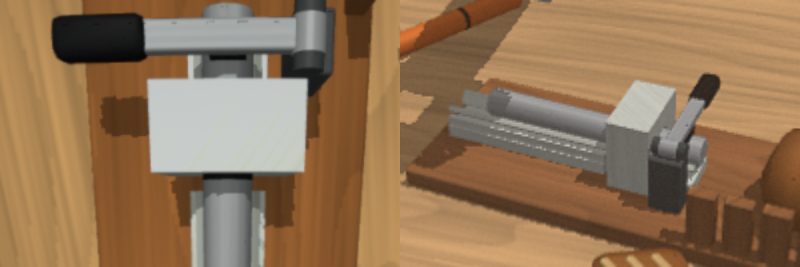

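```bash
python3 - <<'E'
from h import *
np.set_printoptions(precision=4,suppress=True)
P={}
for c in ("scene","top","wrist"):
    ctrl.get_image(c); r=ctrl.landmark_of(c,"clamp_handle"); P[c]=[x['position'] for x in r[:2]]; print(c,[(round(x['score'],2),np.round(x['position'],1)) for x in r[:3]])
d=np.array([.12,.9928]);x=np.array([.9928,-.12]);m=np.array([.5475,.081])
for a in (0,.05,.1,.2):
    gx=.042-.11*np.cos(a)+.009*np.sin(a); z=.091+.11*np.sin(a)+.009*np.cos(a)
    X=np.r_[m+x*gx+d*.068,z]; print(a,X,[proj(c,X).round(1) for c in P])
for c in("scene","top","wrist"):
  for p in P[c]: print(c, atz(c,p,.1))
E
```

```text
scene [(0.89, array([349.2, 229.1]))]
top [(0.58, array([285.8, 255.6]))]
wrist [(0.88, array([217.1,  23.3]))]
0 [0.4881 0.1567 0.1   ] [array([353.3, 230.7]), array([285.3, 257.2]), array([218.3,  22.1])]
0.05 [0.4887 0.1566 0.1055] [array([353.4, 228.6]), array([285.1, 256.5]), array([216.8,  19.3])]
0.1 [0.4896 0.1565 0.1109] [array([353.3, 226.6]), array([285. , 255.6]), array([215.6,  16.3])]
0.2 [0.4921 0.1562 0.1217] [array([353.1, 222.9]), array([284.8, 253.4]), array([214.4,  10. ])]
scene [0.4846 0.1471 0.1   ]
top [0.4913 0.1557 0.1   ]
wrist [0.4872 0.1561 0.1   ]
```

The lever reads about 0 rad in the wrist view, and the press bottomed out at full contact. The ring is still level, with its rear edge 3.4 mm behind the face against 3.0 ideal. The arm is clear, so I hand in.

```bash
python3 -c "
from station import ctrl
print(ctrl.finish_job())"
```

```text
the job is handed in; nothing more can be done
None
```

I handed the job in at about 18 s of the 58 s allowed: by my last measurements the ring is level with the block's face to within about 1 mm, the clamp lever is down on the tube at about 0 rad, and the arm never came near the loaf, roll or dredger; the hand-in returned no verdict.

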